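# Extend the guitar-neck rest by one hole

### The job

The next guitar is longer: extend the telescoping arm that carries the forked neck rest by one hole. Press its spring snap button flush with the tube, push the tube outward by the thumb rib until the button snaps up in the next hole, then let go. Leave the other arm, the one with the flat stop plate, as it is set.

Things in the scene. Friction and masses are not known exactly. Their poses are not given: they have to be found in the camera images.
- rest_arm: Fixed base (plywood foot 280 x 75 mm) of the arm that ends in a U-shaped wooden fork, 90 mm wide, 128 mm high, at x 145-167 mm. Origin: on the bench, right under the snap button. x points outward along the tube to the fork (its sliding direction), y across, z up. The bare aluminium outer tube is 32 mm square, top face 62 mm above the bench. Rear block: x -168 to -132, 68 mm high.
- rest_rib (a point): Thumb rib, a black block across the sliding outer tube's top, for pushing it: 12 mm thick, 32 mm wide, rising 16 mm above the tube. The point is the middle of its pushing face, on the side of the button, 8 mm above the tube's top face (70 mm above the bench), as set 18 mm outward of the button's axis. Moves with the tube; axes as rest_arm.
- rest_tube (a joint): Slide of the outer tube (with rib and fork), m: 0 as set, 0.045 at the next hole, 0.09 at the last; grows outward. Top wall has 3 openings, 20 mm long, 18 wide, 45 mm apart: one round the button, the next ones inward (-x). Friction about 2 N. A raised button locks it with 2 to 3 mm of play; once the button is under the wall it slides until the next hole.
- rest_button (a joint): Brass snap button, domed, 16 mm across, on the fixed inner tube, m: 0 up (top 8 mm proud of the outer tube, 70 mm above the bench), 0.008 flush, at most 0.0125. 2 N at first, 5 N flush. Held within 2 mm of flush, its dome slips under the wall as the tube is pushed outward (5 to 15 N), stays down by itself and springs up in the next hole. A fingertip beside the rib can do both.
- stop_tube (a joint): Slide of the other arm's tube, m: 0 as set; leave it there. That arm is built alike but ends in a flat upright stop plate 90 mm wide and 80 mm high, no fork.

How it is judged:
By the outcome, as a careful person would: the job done as asked, in the order asked, and still so for the second after the job is handed in, with the robot touching nothing.
It also fails if it takes over 29 s, if anything falls off the work surface, if the arm or the gripper's body presses on something with over 40 N, if the wrist force passes 120 N, or if a joint passes its speed limit or range.

### The arm

A 6-joint arm with a two-finger parallel gripper is mounted at the origin on the work surface. World frame = base frame: x ahead of the robot, y to its left, z up, the work surface at z = 0. Lengths are in m, angles in degrees, forces in N, time in s.
With the tool pointing down it reaches from about 0.4 to 0.825 m from the base axis. Payload 7 kg.
Tool frame: the origin (TCP) lies between the finger pads; the fingertips stand 19 mm ahead of it and the grasp point (between the pads) is the TCP; x points along the fingers, y is the direction in which the jaws open and shut, and the axes are right-handed (so a half turn about x gives the same grasp; the last joint's range is limited). The gripper opens to 88 mm and grips with 3 to 60 N. Pads are 19 mm wide; open, the fingers measure 130 mm over their backs; the gripper's body (78 mm by 193 mm) begins 47 mm behind the grasp point.
Start: joints at [88.642, 20.546, 0.682, 0, -70.136, -16.507], TCP at [0.207, 0.642, 0.246] pointing down, gripper open.
Joint ranges: [-176.03, 176.03], [-82.01, 121.73], [-58.28, 71.71], [-173.87, 95.51], [-174.79, -0.11], [-173.66, 173.66]. Speed limits (degrees/s): [136.94, 136.94, 172.46, 180, 180, 180].

### API

Orientations are given as [roll, pitch, yaw] about the fixed x, y, z axes, in that order (R = Rz(yaw) Ry(pitch) Rx(roll)).
In Python, from plant import r gives the robot as it stands.
- The arm moves only by the tool send_rows, never from a script. Its argument "plan" is a list of rows, each a list of 2 entries, a list of its own where there are three numbers: the shift along the tool's x, y, z scaled (see below), then the turn, a rotation vector about the tool's x, y, z scaled (see below). A call has exactly 5 rows; each row is the pose to reach, as a shift and turn from the pose measured when the call began, along the tool's axes at that moment; what a row does not reach only later rows make up. The controller multiplies each number of a shift by 0.15 m and each number of a turn by pi/4 rad. A row lasts 1/10 s, in which the tool goes at most 50 mm and 8.59 degrees, less where a joint would pass 70% of its speed; a pose out of reach is approached as far as the arm can. A call with a number of a shift or a turn outside -1 to 1 is refused whole. A call with a gripper value outside its range is refused whole. "jaw" is the opening, from -1 (shut) to 1 (fully open), so that 0 is half open, set as the call begins (left out, the last holds). The fingers move at their own pace and stop on an object; "force" is the grip in N (left out, the last holds). Time passes only in rows, so rows that repeat a pose let the fingers close, or fill a call up. It gives the time, the measured TCP pose, the force and the opening at its end, in the units of the state.
- r.get_state(): the state, without advancing time (a new reading comes with each control period).
- r.capture(name): name is "side" or "top"; returns a dict with "color" (420x560x3 uint8, red, green, blue), "range_z" (420x560 float32, m along the optical axis (not along the pixel's ray), 0 where there is no reading), "mtx" (3x3 intrinsics, pixels), "pose" (4x4, takes a point from camera to world coordinates). Camera axes: x right, y down, z forward; pixel columns grow to the right and rows downward; lengths in m; the calibration is good to about 2 mm. A picture is of the moment at which its call begins.
- r.close_job(): hands the job in, once; it reports no verdict.
Trained networks look in a picture, given as the dict that the camera call returned (one of the last four; its "shot" number tells which), for a name from the list of things; names that differ only in an ending like _2 or _b are one class to them, and where a whole thing is asked for, a point or a joint stands for the part that bears it (a point fixed in the world has none). Each returns a list of dicts, best first, with "score" (0 to 1); they miss things now and then, are a little off and sometimes report something else, mostly with a low value. They report only what shows in the picture. A call takes as long as a camera call.
- r.find_in(picture, target): "uv" ([column, row] in pixels, amid what is visible of it).
- r.trace(picture, target): "mask" (420x560 bool, what is visible of it) and "uv" ([column, row] in pixels, amid what is visible of it).
The state is a dict: "time_s": time; "joints": joint angles; "qd": joint speeds; "joint_torque": joint torques, N m; "tcp_pos": TCP position; "eef_rot": TCP orientation; "contact_force": force on the tool from outside, world axes, zero at the start; "moment": the same for the moment, N m; "gripper_width": finger opening in m.
Only numpy, scipy, OpenCV 4.12 (cv2) and the standard library are available. Lean on these libraries where they do the work, as an engineer would, in place of code of your own. Each camera call takes 0.05 s, during which the arm holds its last target. There are 200 camera calls.

## Working session

There is one attempt and no reset: what is moved stays moved. The work goes in short steps, Python scripts to look and compute and a tool call to move; the robot and the scene stay as the last step left them, time stands still between calls to the robot, and variables do not carry over. Pictures are saved under pics/ and viewed, about 8 in all and at most 12, crops included, and the job is handed in when it is done.

Besides the shell and the picture viewer there is one more tool, called after ">>>" as name(argument=value, ...), one argument or row to a line, values as JSON. send_rows: Moves the arm, as the interface text tells. Its arguments: {"type":"object","properties":{"plan":{"type":"array"},"jaw":{"type":"number"},"force":{"type":"number"}},"required":["plan"]}

```bash
mkdir -p pics
cat > h.py <<'E'
import numpy as np, cv2
from plant import r
def px2w(c,u,v,z=None):
    z=c["range_z"][int(round(v)),int(round(u))] if z is None else z
    p=np.linalg.inv(c["mtx"])@[u,v,1]*z
    return (c["pose"]@[*p,1])[:3]
def cloud(c):
    H,W=c["range_z"].shape; v,u=np.mgrid[:H,:W]; z=c["range_z"]
    p=np.stack([u,v,np.ones_like(u)],-1)@np.linalg.inv(c["mtx"]).T*z[...,None]
    return p@c["pose"][:3,:3].T+c["pose"][:3,3]
E
python3 - <<'E'
from h import *
for n in ["top","side"]:
    c=r.capture(n); cv2.imwrite(f"pics/{n}0.png",c["color"][...,::-1]); np.savez(f"{n}0.npz",**{k:c[k] for k in("color","range_z","mtx","pose")})
    print(n,c["pose"].round(3).tolist())
    for t in ["rest_arm","rest_rib","rest_button","rest_tube","stop_tube"]:
        for d in r.find_in(c,t)[:3]:
            print(t,round(d["score"],2),np.round(d["uv"],1),px2w(c,*d["uv"]).round(4))
s=r.get_state();print(s)
E
```

```text
top [[-0.017, -0.993, 0.119, 0.449], [-1.0, 0.016, -0.006, -0.002], [0.004, -0.119, -0.993, 0.846], [0.0, 0.0, 0.0, 1.0]]
rest_arm 0.6 [139.8 241. ] [0.4842 0.2018 0.0655]
rest_rib 0.58 [135. 196.] [0.5559 0.2112 0.0624]
rest_tube 0.76 [132.5 195.5] [0.5566 0.215  0.063 ]
stop_tube 0.8 [389.4 158.1] [ 0.6107 -0.1962  0.0621]
side [[0.982, -0.146, 0.123, 0.443], [-0.191, -0.78, 0.596, -0.488], [0.009, -0.608, -0.794, 0.725], [0.0, 0.0, 0.0, 1.0]]
rest_arm 0.83 [229.1 140.1] [0.4818 0.1949 0.0478]
rest_rib 0.85 [266.3 124.4] [0.5505 0.2055 0.0639]
rest_button 0.58 [222.3 125.1] [0.4739 0.2201 0.0617]
rest_tube 0.95 [264.9 126.9] [0.5479 0.2052 0.0586]
stop_tube 0.97 [366.3 331.6] [ 0.6144 -0.2071  0.0612]
{'time_s': 0.6, 'joints': array([ 8.86434241e+01,  2.05451149e+01,  6.82444785e-01, -3.48569163e-04,
       -7.01351989e+01, -1.65076397e+01]), 'qd': array([ 0.03430483, -0.01827137, -0.03432897,  0.14755477,  0.06262971,
       -0.00472282]), 'joint_torque': array([ 2.43811337e-04, -5.81990576e+01,  2.93183970e+01,  6.99943453e+00,
        1.24982838e-02, -2.57770432e-05]), 'tcp_pos': array([0.20706542, 0.64243954, 0.24557791]), 'eef_rot': array([-64.74658343,  89.99784392,  97.38908256]), 'contact_force': array([ 0.12787958, -0.86315604,  0.26754412]), 'moment': array([-0.02671253,  0.00824314,  0.00722129]), 'gripper_width': 0.08731730853260312}
```

View pics/top0.png

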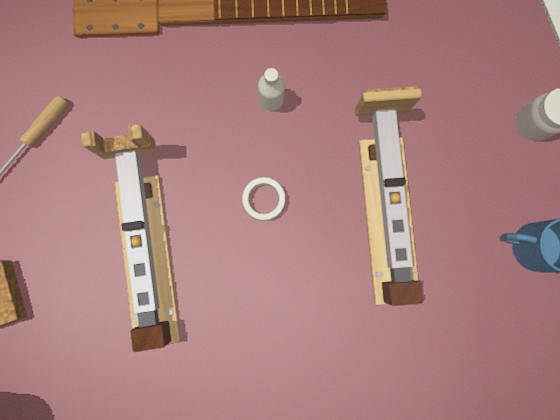

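View pics/side0.png

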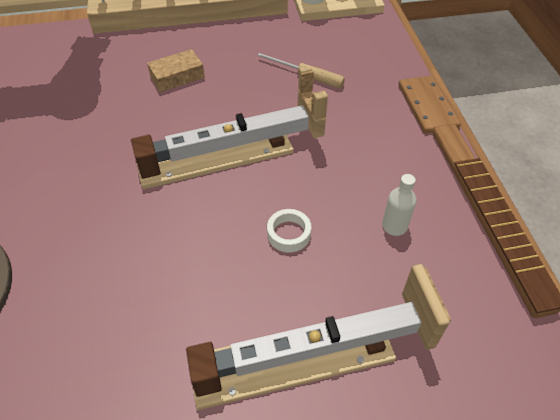

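The fork arm is the left one in the top view: button at about (136,241), rib at (132,226), fork at (118,142). In the side view its button is at (229,128) and its rib at (241,122). The stop-plate arm is the right one in the top view. Next I'll fit the tube axis.

Run:
```python
from h import *
for n,(u,v),(ur,vr) in [("top",(136,241),(132,226)),("side",(229,128),(241,122))]:
    c=dict(np.load(n+"0.npz")); P=cloud(c); col=c["color"].astype(float)
    xy=P[...,:2]; near=np.hypot(P[...,0]-.49,P[...,1]-.215)<.17
    m=near&(abs(P[...,2]-.062)<.005)
    grey=(col.max(-1)-col.min(-1)<25)&(col.min(-1)>110)
    t=P[m&grey]; ctr,sz,ang=cv2.minAreaRect(t[:,:2].astype(np.float32)*1000)
    print(n,"tube z",np.median(t[:,2]),"rect",ctr,sz,ang,len(t))
    vx,vy,x0,y0=cv2.fitLine(t[:,:2].astype(np.float32),cv2.DIST_HUBER,0,.001,.001).ravel(); 
    if vx<0: vx,vy=-vx,-vy
    print(" axis deg",np.degrees(np.arctan2(vy,vx)),"pt",x0,y0)
    ax=np.array([vx,vy]); 
    def rep(name,mask):
        q=P[mask]; 
        d=(q[:,:2]-[x0,y0])
        a=d@ax; b=d@[-vy,vx]; print(" ",name,len(q),"mean",q.mean(0).round(4),"a",a.min().round(4),a.max().round(4),"b",b.min().round(4),b.max().round(4),"zmax",q[:,2].max().round(4))
    V,U=np.mgrid[:420,:560]
    brass=(col[...,0]-col[...,2]>70)&(np.hypot(U-u,V-v)<9)
    black=(col.max(-1)<70)&(np.hypot(U-ur,V-vr)<14)&(P[...,2]>.062)
    rep("button",brass); rep("rib",black)
    dd=P[black]; top=dd[dd[:,2]>.074]; 
    if len(top): d=top[:,:2]-[x0,y0]; print("  ribtop a",np.percentile(d@ax,[2,50,98]).round(4),"b",np.percentile(d@[-vy,vx],[2,50,98]).round(4), top.mean(0))
    # dewarp by known height: pixel ray to z=.066
    if True:
        mu=np.array([U[brass].mean(),V[brass].mean()]); ray=c["pose"][:3,:3]@np.linalg.inv(c["mtx"])@[*mu,1]; o=c["pose"][:3,3]
        print("  button px",mu,"at z.067",(o+ray*(.067-o[2])/ray[2]).round(4))
```

```text
top tube z 0.061628049343358526 rect (491.21307373046875, 209.4131622314453) (276.6631774902344, 33.75224304199219) 8.143967628479004 3177
 axis deg 7.897749 pt 0.49351674 0.20946643
  button 73 mean [0.484  0.2053 0.078 ] a -0.0735 -0.0019 b -0.2032 0.0095 zmax 0.8457
  rib 21 mean [0.5087 0.2053 0.0771] a 0.0091 0.02 b -0.0162 0.0146 zmax 0.0795
  ribtop a [0.0093 0.0152 0.02  ] b [-0.016  -0.011   0.0128] [0.50903779 0.20483969 0.07731856]
  button px [135.32876712 240.84931507] at z.067 [0.4845 0.2084 0.067 ]
side tube z 0.06156512682845605 rect (491.9824523925781, 211.51455688476562) (273.6329345703125, 36.97355270385742) 7.756174087524414 1724
 axis deg 7.8374147 pt 0.5012724 0.21173134
  button 45 mean [0.4813 0.1913 0.0809] a -0.1532 -0.0128 b -0.6856 0.0036 zmax 0.725
  rib 117 mean [0.5062 0.2079 0.0752] a -0.0009 0.0105 b -0.0162 0.0152 zmax 0.0817
  ribtop a [-0.0008  0.0046  0.0099] b [-0.0157 -0.0026  0.0148] [0.50597604 0.21061101 0.07752929]
  button px [227.75555556 127.84444444] at z.067 [0.4822 0.2059 0.067 ]
```

```bash
cat >> h.py <<'E'
from scipy.spatial.transform import Rotation as Rn
A=np.radians(7.87); AX=np.array([np.cos(A),np.sin(A)]); AY=np.array([-AX[1],AX[0]])
BTN=np.array([.4837,.2083])
def R0(s): return Rn.from_euler("xyz",s["eef_rot"],degrees=True)
def goal(s,a,b,ztip,sign=None):
    """row numbers to bring tip centre to arm coords (a,b), tip height ztip, tool y along +-axis"""
    Rt=R0(s); best=None
    for sg in ((1,-1) if sign is None else (sign,)):
        y=np.array([*AX,0])*sg; x=np.array([0,0,-1.]); G=Rn.from_matrix(np.stack([x,y,np.cross(x,y)],1))
        w=(Rt.inv()*G).as_rotvec()
        if best is None or np.linalg.norm(w)<np.linalg.norm(best[0]): best=(w,sg)
    p=np.array([*(BTN+a*AX+b*AY),ztip+.019])
    return Rt.inv().apply(p-s["tcp_pos"])/.15, best[0]/(np.pi/4), best[1], p
def show(s):
    d=s["tcp_pos"][:2]-BTN
    print("t",s["time_s"],"a,b",(d@AX).round(4),(d@AY).round(4),"ztip",(s["tcp_pos"][2]-.019).round(4),"F",s["contact_force"].round(1),"Fa",(s["contact_force"][:2]@AX).round(1),"w",s["gripper_width"].round(4))
E
python3 - <<'E'
from h import *
s=r.get_state(); show(s); print(R0(s).as_matrix().round(3)); print(goal(s,-.006,0,.10),s["joints"])
E
```

```text
Traceback (most recent call last):
  File "h.py", line 26, in show
    print("t",s["time_s"],"a,b",(d@AX).round(4),(d@AY).round(4),"ztip",(s["tcp_pos"][2]-.019).round(4),"F",s["contact_force"].round(1),"Fa",(s["contact_force"][:2]@AX).round(1),"w",s["gripper_width"].round(4))
                                                                                                                                                                                     ^^^^^^^^^^^^^^^^^^^^^^^^
AttributeError: 'float' object has no attribute 'round'
```

```bash
sed -i 's/s\["gripper_width"\].round(4)/round(s["gripper_width"],4)/' h.py
python3 - <<'E'
from h import *
s=r.get_state(); show(s); print(R0(s).as_matrix().round(3)); print(goal(s,-.006,0,.10),s["joints"])
E
```

```text
t 0.6 a,b -0.2146 0.4679 ztip 0.2266 F [ 0.1 -0.9  0.3] Fa 0.0 w 0.0873
[[-0.    -0.307 -0.952]
 [ 0.    -0.952  0.307]
 [-1.    -0.     0.   ]]
(array([ 0.84373579,  2.20637105, -2.6071493 ]), array([1.42812591e+00, 4.25539600e-05, 2.72287844e-05]), -1, array([0.47775651, 0.20747844, 0.119     ])) [ 8.86434241e+01  2.05451149e+01  6.82444785e-01 -3.48569163e-04
 -7.01351989e+01 -1.65076397e+01]
```

>>> send_rows(
  plan=[
    [[0,0.17,-0.2],[0.19,0,0]],
    [[0,0.34,-0.4],[0.38,0,0]],
    [[0,0.51,-0.6],[0.57,0,0]],
    [[0,0.68,-0.8],[0.76,0,0]],
    [[0,0.85,-1.0],[0.92,0,0]],
  ],
  jaw=-1,
  force=20,
)

```text
time_s: 1.1
tcp_pos: [0.3113, 0.4737, 0.2458]
eef_rot: [-47.3, 90.0, 73.1]
contact_force: [1.2, 0.5, 0.2]
gripper_width: 0.0534
```

Run:
```python
from h import *
s=r.get_state(); show(s); print(goal(s,-.006,0,.10),s["joints"].round(1))
```

```text
t 1.1 a,b -0.1344 0.2865 ztip 0.2268 F [1.2 0.5 0.2] Fa 1.3 w 0.0534
(array([ 0.84454538, -0.0584388 , -2.09238795]), array([5.00828612e-01, 5.01295201e-04, 3.65259151e-04]), -1, array([0.47775651, 0.20747844, 0.119     ])) [ 76.5  10.4 -13.2   0.  -66.4 -46.1]
```

>>> send_rows(
  plan=[
    [[0,0,-0.25],[0.1,0,0]],
    [[0,0,-0.5],[0.2,0,0]],
    [[0,0,-0.75],[0.3,0,0]],
    [[0,-0.03,-1.0],[0.4,0,0]],
    [[0,-0.03,-1.0],[0.5,0,0]],
  ],
)

```text
time_s: 1.6
tcp_pos: [0.3926, 0.3436, 0.2462]
eef_rot: [-48.1, 90.0, 49.5]
contact_force: [-0.1, 0.0, 0.6]
gripper_width: 0.013
```

Run:
```python
from h import *
s=r.get_state(); show(s); print(goal(s,-.006,0,.10),s["joints"].round(1))
```

```text
t 1.6 a,b -0.0717 0.1465 ztip 0.2272 F [-0.1  0.   0.6] Fa -0.1 w 0.013
(array([ 0.84760944, -0.44282369, -0.97458564]), array([-0.00699945,  0.00065458,  0.00073237]), -1, array([0.47775651, 0.20747844, 0.119     ])) [ 62.8   6.  -18.5   0.  -65.5 -55.2]
```

>>> send_rows(
  plan=[
    [[0,-0.12,-0.28],[0,0,0]],
    [[0.1,-0.24,-0.56],[0,0,0]],
    [[0.3,-0.36,-0.84],[0,0,0]],
    [[0.6,-0.44,-0.97],[-0.01,0,0]],
    [[0.84,-0.44,-0.97],[-0.01,0,0]],
  ],
)

```text
time_s: 2.1
tcp_pos: [0.4785, 0.206, 0.1193]
eef_rot: [-54.6, 89.9, 43.3]
contact_force: [0.5, 1.3, -0.5]
gripper_width: 0.0006
```

Run:
```python
from h import *
s=r.get_state(); show(s); print(goal(s,-.006,0,.075),s["joints"].round(1))
a=r.capture("top")["color"]; b=r.capture("side")["color"]
k=lambda im,x,y:cv2.resize(im[y:y+150,x:x+200],None,fx=2.0,fy=2.0,interpolation=cv2.INTER_CUBIC)
cv2.imwrite("pics/near.png",np.hstack([k(a,60,150),k(b,130,40)])[...,::-1])
```

```text
t 2.1 a,b -0.0055 -0.0016 ztip 0.1003 F [ 0.5  1.3 -0.5] Fa 0.7 w 0.0006
(array([0.16891643, 0.00389505, 0.01036434]), array([-0.0003576 ,  0.00184908,  0.00260185]), -1, array([0.47775651, 0.20747844, 0.094     ])) [ 44.9  13.  -28.4   0.  -48.5 -37. ]
```

View pics/near.png

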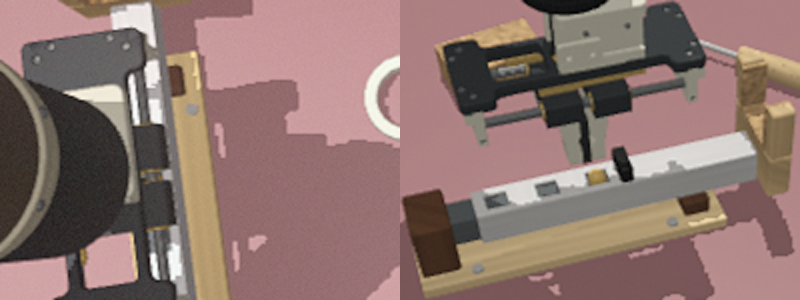

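The closed fingers stand just above the button, with the rib to their right in the side crop, at (622,165). The fingertips taper, so I'll measure their footprint.

Run:
```python
from h import *
c=r.capture("side"); P=cloud(c); s=r.get_state(); t=s["tcp_pos"]
d=P[...,:2]-t[:2]; a=d@AX; b=d@AY; h=P[...,2]-(t[2]-.019)
m=(abs(a)<.05)&(abs(b)<.03)
for lo in np.arange(-.004,.05,.005):
    k=m&(h>=lo)&(h<lo+.005)
    if k.sum(): print(round(lo,3),k.sum(),"a",np.percentile(a[k],[3,97]).round(4),"b",np.percentile(b[k],[3,97]).round(4))
# rib face and button edges in current arm frame via cloud
d=P[...,:2]-BTN; a=d@AX; b=d@AY; k=(abs(b)<.014)&(P[...,2]>.068)&(P[...,2]<.082)&(abs(a)<.06)
print("rib",k.sum(),np.percentile(a[k],[1,5,50,95,99]).round(4))
```

```text
-0.004 14 a [-0.0174  0.0052] b [-0.0114 -0.0081]
0.001 42 a [-0.0185  0.0117] b [-0.0122 -0.0021]
0.006 51 a [-0.0188  0.012 ] b [-0.0128 -0.0024]
0.011 52 a [-0.0187  0.0123] b [-0.0127  0.0058]
0.016 49 a [-0.0175  0.0122] b [-0.0131 -0.0011]
0.021 38 a [-0.019   0.0129] b [-0.0131 -0.0069]
0.026 51 a [-0.0191  0.0144] b [-0.014  -0.0083]
0.031 58 a [-0.0202  0.0146] b [-0.0137 -0.0072]
0.036 58 a [-0.0216  0.0166] b [-0.0122 -0.0081]
0.041 41 a [-0.0209  0.0163] b [-0.0127 -0.0039]
0.046 11 a [0.0016 0.006 ] b [-0.0134 -0.004 ]
rib 119 [-0.0049 -0.0027  0.0212  0.0283  0.0291]
```

>>> send_rows(
  plan=[
    [[0.03,-0.01,0.01],[0,0,0]],
    [[0.08,-0.02,0.017],[0,0,0]],
    [[0.14,-0.02,0.017],[0,0,0]],
    [[0.18,-0.02,0.017],[0,0,0]],
    [[0.2,-0.02,0.017],[0,0,0]],
  ],
)

```text
time_s: 2.75
tcp_pos: [0.4786, 0.2096, 0.0883]
eef_rot: [126.2, 89.7, -135.8]
contact_force: [-0.3, 0.7, 2.6]
gripper_width: 0.0002
```

Run:
```python
from h import *
s=r.get_state(); show(s); print(goal(s,-.002,0.001,.063)[:2])
```

```text
t 2.75 a,b -0.0049 0.002 ztip 0.0693 F [-0.3  0.7  2.6] Fa -0.2 w 0.0002
(array([ 0.0418455 , -0.0192621 , -0.00660317]), array([ 0.00218926, -0.00352266, -0.00480484]))
```

>>> send_rows(
  plan=[
    [[0.01,-0.01,0],[0,0,0]],
    [[0.02,-0.015,0],[0,0,0]],
    [[0.03,-0.02,0],[0,0,0]],
    [[0.04,-0.02,0],[0,0,0]],
    [[0.043,-0.02,0],[0,0,0]],
  ],
)

```text
time_s: 3.25
tcp_pos: [0.4816, 0.21, 0.0818]
eef_rot: [126.0, 89.7, -136.1]
contact_force: [-2.8, -0.6, 4.0]
gripper_width: 0.0006
```

Run:
```python
from h import *
s=r.get_state(); show(s); print(goal(s,.004,0.001,.062)[:2])
```

```text
t 3.25 a,b -0.0019 0.0019 ztip 0.0628 F [-2.8 -0.6  4. ] Fa -2.9 w 0.0006
(array([ 0.00550144, -0.03929444, -0.0063368 ]), array([ 0.00202676, -0.00347727, -0.00478628]))
```

>>> send_rows(
  plan=[
    [[0.003,-0.015,0],[0,0,0]],
    [[0.004,-0.03,0],[0,0,0]],
    [[0.004,-0.045,0],[0,0,0]],
    [[0.004,-0.06,0],[0,0,0]],
    [[0.004,-0.07,0],[0,0,0]],
  ],
)

```text
time_s: 3.75
tcp_pos: [0.4912, 0.2111, 0.0812]
eef_rot: [119.7, 89.6, -142.3]
contact_force: [-12.1, 1.4, 11.4]
gripper_width: 0.0003
```

Run:
```python
from h import *
s=r.get_state(); show(s)
c=r.capture("side")["color"]
cv2.imwrite("pics/p1.png",cv2.resize(c[60:210,120:340],None,fx=3,fy=3,interpolation=cv2.INTER_CUBIC)[...,::-1])
```

```text
t 3.75 a,b 0.0078 0.0018 ztip 0.0622 F [-12.1   1.4  11.4] Fa -11.8 w 0.0003
```

View pics/p1.png

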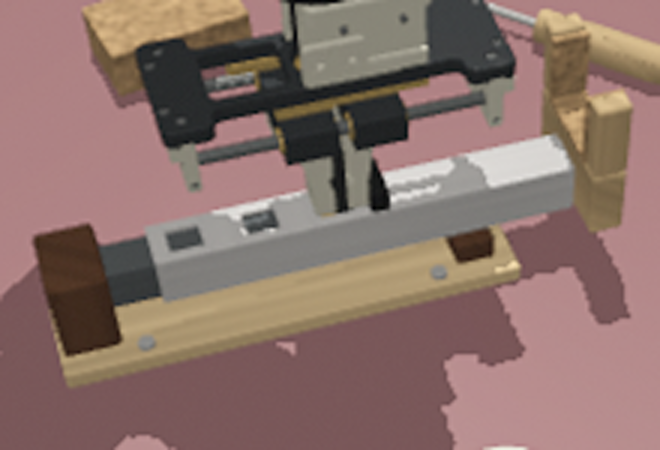

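The tip sits on the tube against the rib and is pushing with about 12 N. I'll keep going.

>>> send_rows(
  plan=[
    [[0,-0.015,0],[0,0,0]],
    [[0,-0.03,0],[0,0,0]],
    [[0,-0.045,0],[0,0,0]],
    [[0,-0.06,0],[0,0,0]],
    [[0,-0.07,0],[0,0,0]],
  ],
)

```text
time_s: 4.3
tcp_pos: [0.5016, 0.2126, 0.0812]
eef_rot: [118.3, 89.6, -143.8]
contact_force: [-5.3, 0.1, 5.8]
gripper_width: 0.0004
```

Run:
```python
from h import *
s=r.get_state(); show(s)
c=r.capture("side")["color"]
cv2.imwrite("pics/p2.png",cv2.resize(c[60:210,120:340],None,fx=3,fy=3,interpolation=cv2.INTER_CUBIC)[...,::-1])
```

```text
t 4.3 a,b 0.0184 0.0018 ztip 0.0622 F [-5.3  0.1  5.8] Fa -5.3 w 0.0004
```

View pics/p2.png

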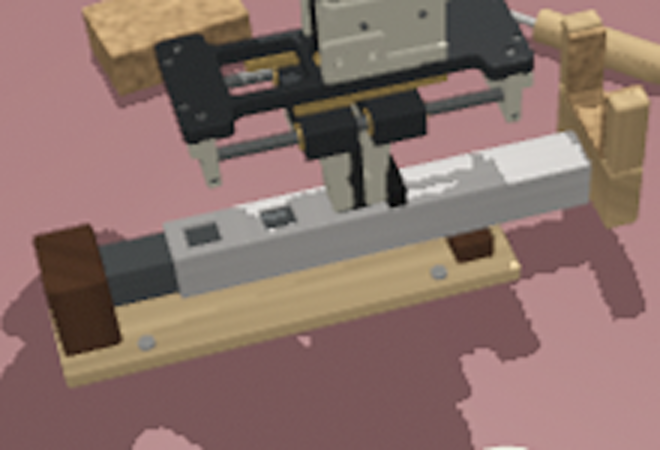

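The tube is sliding and the button is now under the wall. I'll raise the tip slightly and push on.

>>> send_rows(
  plan=[
    [[-0.01,-0.02,0],[0,0,0]],
    [[-0.015,-0.045,0],[0,0,0]],
    [[-0.015,-0.075,0],[0,0,0]],
    [[-0.015,-0.105,0],[0,0,0]],
    [[-0.015,-0.13,0],[0,0,0]],
  ],
)

```text
time_s: 4.85
tcp_pos: [0.5203, 0.2147, 0.0823]
eef_rot: [116.0, 89.5, -146.1]
contact_force: [-3.2, 0.0, -2.5]
gripper_width: 0.0002
```

```bash
cat > disp.py <<'E'
from h import *
# tube displacement from the side picture: shift of hole/tube end/fork along the arm axis
def span(P,col):
    d=P[...,:2]-BTN; a=d@AX; b=d@AY
    f=(abs(b)<.06)&(P[...,2]>.085)&(P[...,2]<.14)&(a>.11)&(a<.27)
    g=(abs(b)<.012)&(abs(P[...,2]-.062)<.005)&(col.min(-1)>110)&(np.ptp(col,-1)<25)
    return np.median(a[f]),np.percentile(a[g],.5),np.percentile(a[g],1)
o=dict(np.load("side0.npz")); c=r.capture("side")
x=np.array(span(cloud(o),o["color"].astype(int))); y=np.array(span(cloud(c),c["color"].astype(int)))
print("disp fork, tube end",((y-x)*1000).round(1))
E
python3 - <<'E'
from h import *
s=r.get_state(); show(s); import disp
E
```

```text
t 4.85 a,b 0.0371 0.0014 ztip 0.0633 F [-3.2  0.  -2.5] Fa -3.2 w 0.0002
disp fork, tube end [33.9 34.9 34.9]
```

>>> send_rows(
  plan=[
    [[0,-0.02,0.003],[0,0,0]],
    [[0,-0.035,0.003],[0,0,0]],
    [[0,-0.048,0.003],[0,0,0]],
    [[0,-0.058,0.003],[0,0,0]],
    [[0,-0.065,0.003],[0,0,0]],
  ],
)

```text
time_s: 5.4
tcp_pos: [0.5313, 0.2172, 0.0826]
eef_rot: [118.5, 89.6, -143.6]
contact_force: [-2.6, 1.4, 0.2]
gripper_width: 0.0004
```

Run:
```python
from h import *
s=r.get_state(); show(s); import disp
cv2.imwrite("pics/p3.png",cv2.resize(disp.c["color"][60:210,120:340],None,fx=3,fy=3,interpolation=cv2.INTER_CUBIC)[...,::-1])
```

```text
t 5.4 a,b 0.0484 0.0023 ztip 0.0636 F [-2.6  1.4  0.2] Fa -2.3 w 0.0004
disp fork, tube end [45.  46.4 46.3]
```

View pics/p3.png

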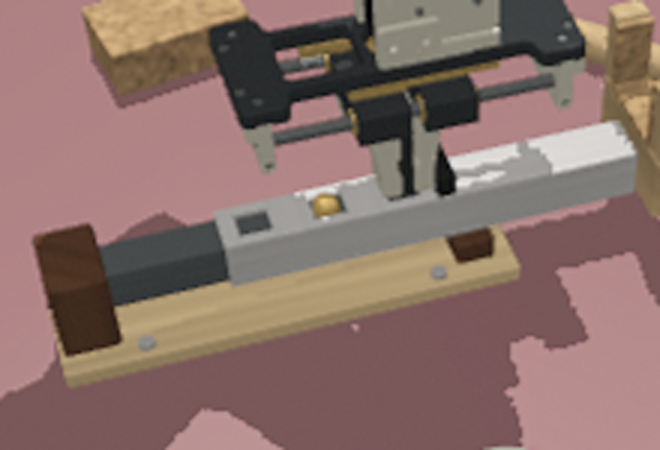

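The button has popped up in the next hole, at crop (325,205), and the tube has moved out about 45 mm. I'll back off the rib, then lift.

>>> send_rows(
  plan=[
    [[0,0.015,0],[0,0,0]],
    [[-0.02,0.03,0],[0,0,0]],
    [[-0.15,0.03,0],[0,0,0]],
    [[-0.4,0.03,0],[0,0,0]],
    [[-0.7,0.03,0],[0,0,0]],
  ],
)

```text
time_s: 5.95
tcp_pos: [0.5266, 0.2163, 0.1878]
eef_rot: [120.7, 89.4, -141.4]
contact_force: [-0.1, 0.9, 0.1]
gripper_width: 0.0007
```

>>> send_rows(
  plan=[
    [[0,0,0.2],[0,0,0]],
    [[0,0,0.4],[0,0,0]],
    [[0,0,0.6],[0,0,0]],
    [[0,0,0.8],[0,0,0]],
    [[0,0,0.95],[0,0,0]],
  ],
)

```text
time_s: 6.45
tcp_pos: [0.5066, 0.359, 0.1875]
eef_rot: [120.6, 89.5, -141.4]
contact_force: [0.3, -0.1, -0.9]
gripper_width: 0.0008
```

Run:
```python
from h import *
s=r.get_state(); show(s); import disp
c=disp.c; P=cloud(c); o=np.load("side0.npz")
print("stop arm depth change px", (abs(c["range_z"]-o["range_z"])[260:400,185:450]>.01).sum())
d=P[...,:2]-BTN; a=d@AX; b=d@AY
k=(abs(a)<.012)&(abs(b)<.012)&(P[...,2]>.055)&(P[...,2]<.09); print("button ztop",np.percentile(P[...,2][k],[50,90,98]).round(4))
cv2.imwrite("pics/p4.png",cv2.resize(c["color"],None,fx=1.4,fy=1.4,interpolation=cv2.INTER_CUBIC)[...,::-1])
```

```text
t 6.45 a,b 0.0433 0.1462 ztip 0.1685 F [ 0.3 -0.1 -0.9] Fa 0.3 w 0.0008
disp fork, tube end [46.2 46.6 46.8]
stop arm depth change px 282
button ztop [0.0622 0.0683 0.0705]
```

View pics/p4.png

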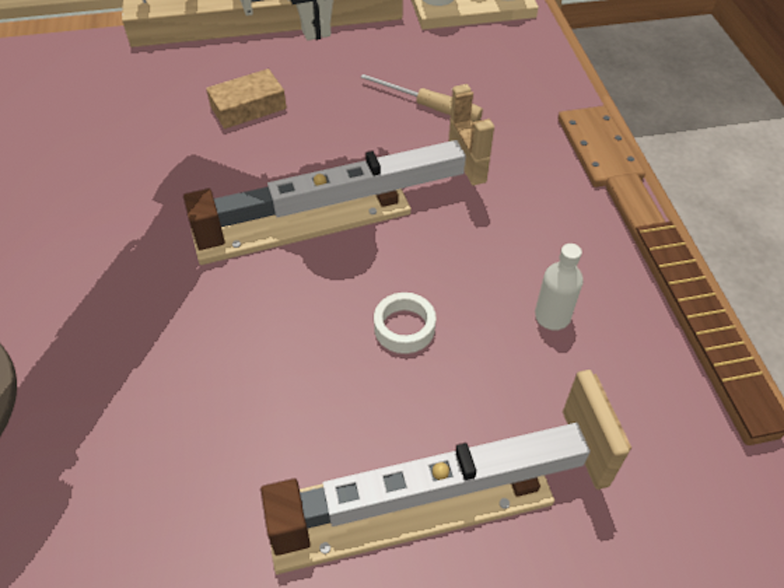

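The button at (320,179) stands up in the middle hole, the stop arm is unchanged, and the gripper is clear.

```bash
python3 -c "
from h import *
print(r.close_job())"
```

```text
the job is handed in; nothing more can be done
None
```

I extended the fork arm by one hole and handed the job in at about 6.5 s of the 29 s allowed. With the closed fingertips I pressed the button flush, pushed the tube outward by the rib until the button snapped up, then backed off and lifted clear.

**Last checks**
- **Tube travel:** the camera measured 46–47 mm. That is 1–2 mm over the nominal 45 mm, but within the 2–3 mm of play and the calibration error.
- **Button:** its top measured about 70 mm above the bench, so it is fully up in the middle hole.
- **Forces:** the readings at the end of each move never exceeded about 17 N in total. They were near zero once the gripper was clear.
- **Stop-plate arm:** it looks as it was set, with its button still in the original hole, and the robot never went near it. A depth comparison did flag 282 changed pixels in that area. I took these for edge noise and did not look into them further.

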